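# Set the lever juicer and the glasses ready after the wash-up

### The job

Get the juice corner ready for service: with the juicer's arm still up, brush out its well twice with the long brush, each time going right down to the floor and then up until the head is mostly out of the well, and put the brush back in its pot. Then bring the arm all the way down so that its bell centres in the well, and only after that screw the loose knurled nut on top of the arm down until it stops tight. Stand every tumbler upright on the wooden tray, before or after, setting it down without dropping it, and leave the pitcher and the funnel where they are.

Things in the scene. Friction and masses are not known exactly. Their poses are not given: they have to be found in the camera images.
- juicer: cast aluminium lever juicer, fixed; origin on the worktop under the axis of its round well, +x towards its rear column, +y to its left, z up. Foot plate 235 x 150 mm, 20 mm high, x from -82 to +153 mm; column 36 x 56 mm centred at x = 117 mm, its hinge cheeks up to 203 mm high. A low glass catch bowl (84 mm across, 30 mm high) stands fixed under the spout at x = -127 mm
- well_floor (a point): centre of the inner floor of the juicer's well, 60 mm above the worktop; z up. The well is an open cup on the juicer's z axis: 82 mm across inside (narrowing to about 72 mm over its lowest 12 mm), 92 mm outside with a 100 mm rim bead, 92 mm deep, rim 152 mm above the worktop
- lever_hinge (a point): point on the hinge axis of the juicer's arm, in the arm's middle plane, 105 mm behind the well axis and 187 mm above the worktop; the hinge axis is level and runs along the juicer's y
- press_arm (a joint): angle of the juicer's arm, rad: 0 = fully down (level, pointing to the juicer's -x), growing as it swings up and back, 2.1 = back stop. A stiff hinge: it stays where left; moving it takes about 5 to 9 N at the handle. The arm is a bar 26 x 20 mm; 105 mm from the hinge it carries a steel bell below (72 mm across, 72 mm deep from the bar's centre line) and the knurled nut on top
- lever_handle (a point): middle of the arm's black round grip bar, 18 mm thick, 88 mm long, parallel to the hinge axis and sticking out sideways from the arm's end to the juicer's right (-y); this point is 170 mm from the hinge axis and 71 mm to the juicer's right of the arm's middle plane, so it moves on a circle of 170 mm round the hinge axis
- press_nut (a joint): turn of the knurled nut in rad, growing as it is screwed down (clockwise seen from above with the arm down); it starts between 0 and 0.9 and stops tight at 5.6. It turns stiffly at about 0.06 N m, stays where it is left, and comes down 6 mm a turn
- nut_grip (a point): point on the axis of the steel knurled nut, 26 mm above its underside and 12 mm below its top; the nut is a cylinder 42 mm across and 38 mm tall on a vertical stud when the arm is down; its underside then stands 0 to 5.4 mm above the arm's top, which is 197 mm above the worktop
- brush: long round brush, 205 mm: white soft bristle head 62 mm across (firm core 46 mm) over the lower 76 mm, above it a straight round wooden handle 22 mm thick to the top; origin at the centre of the head's flat lower end, z along the handle to its top. 140 g; it stands upright in its pot at the start
- brush_tip (a point): centre of the flat lower end of the brush head (the brush's origin)
- brush_pot: white ceramic round pot that holds the brush, fixed; outside 72 mm, inside 64 mm across, 85 mm high, inner floor 6 mm above the worktop; origin under its centre on the worktop
- tray: low wooden serving tray, fixed, 290 x 120 mm with a 5 mm wide rim 16 mm high; floor 5 mm above the worktop; origin on the worktop under its centre, x along its length; three tumblers fit in one row along x, 80 mm apart
- tumbler1: clear glass tumbler, 58 mm across at the rim and 55 mm at the foot, 80 mm high, 200 g, wall 4 mm, foot 11 mm thick; origin at the centre of its underside, z up the axis. One to three tumblers are there (absent ones read None)
- tumbler2: second tumbler, the same
- tumbler3: third tumbler, the same
- pitcher: white plastic pitcher with a screwed-on cap, 104 mm across, 198 mm high, handle on its +y side, origin at the centre of its underside; loose, to be left alone
- funnel: stainless steel funnel standing mouth down, 108 mm across, 105 mm high, origin at the centre of its underside; loose, to be left alone

How it is judged:
By the outcome, as a careful person would: the job done as asked, in the order asked, and still so for the second after the job is handed in, with the robot touching nothing.
Of tumbler1, tumbler2, tumbler3 only 1 to 3 are there at a start; the rules pass over those that are not, and their reading is None.
At some moment in a run one of tumbler1, tumbler2, tumbler3 may be knocked a few centimetres aside while the robot is not near it.
It also fails if it takes over 210 s, if anything falls off the work surface, if the arm or the gripper's body presses on something with over 40 N, if the wrist force passes 120 N, or if a joint passes its speed limit or range.

### The arm

A 7-joint arm with a two-finger parallel gripper is mounted at the origin on the work surface. World frame = base frame: x ahead of the robot, y to its left, z up, the work surface at z = 0. Lengths are in m, angles in rad, forces in N, time in s.
With the tool pointing down it reaches from about 0.35 to 0.9 m from the base axis. Payload 8.1 kg.
Tool frame: the origin (TCP) lies midway between the tips of the shut fingers; the grasp point (between the pads) lies 19 mm behind it (bot.tcp_to_grasp is the distance from the TCP to the grasp point, in m); x points along the fingers, y is the direction in which the jaws open and shut, and the axes are right-handed (so a half turn about x gives the same grasp; the last joint's range is limited). The gripper opens to 85 mm and grips with 20 to 120 N. Pads are 22 mm wide; open, the fingers measure 114 mm over their backs; the gripper's body (76 mm by 85 mm) begins 54 mm behind the grasp point. The pads swing forward as they close: fully open they stand 13 mm farther back than shut.
Start: joints at [1.044, 0.434, 0.025, 1.573, -0.012, 1.134, -0.075], TCP at [0.257, -0.57, 0.231] pointing down, gripper open.
Joint ranges: [-2.62, 2.62], [-0.44, 2.09], [-1.27, 1.32], [0.08, 2.57], [-1.32, 4.46], [0.12, 2], [-2.74, 2.74]. Speed limits (rad/s): [2.22, 2.22, 3.01, 3.01, 3.14, 3.14, 3.14].

### API

Orientations are given as a rotation vector (axis times angle).
In Python, from bench import bot, inverse_kinematics, optics gives the robot as it stands. Calls block until the motion is done:
- bot.move_pose(position, orientation): joint-space move of the TCP to a pose.
- bot.line_to(position, speed=0.15, frame=None, f_stop=None): straight line of the TCP; frame=None keeps the orientation; speed is the mean speed in m/s. With f_stop (N) it stops when the force on the tool has changed by that much, and returns True; else False.
- bot.set_joints(angles): joint-space move.
- bot.command_gripper(opening, strength=None): finger opening in m; strength is the grip in N (None keeps the last); returns when the fingers have stopped.
- bot.wait(seconds).
- inverse_kinematics(position, orientation): joint angles nearest the present ones, or None.
- bot.observe(): the state.
- optics.grab_frame(name): name is "scene" or "top" or "wrist"; returns a dict with "frame" (480x640x3 uint8, red, green, blue), "K" (3x3 intrinsics, pixels), "xyz" and "orientation" of the camera in the world. Camera axes: x right, y down, z forward; pixel columns grow to the right and rows downward; lengths in m; the calibration is good to about 2 mm. A picture is of the moment at which its call begins. There is no depth.
A pose or a line that the arm cannot do raises bot.PlanningError and nothing moves.
- bot.close_job(): hands the job in, once; it reports no verdict.
The state is a dict: "t": time; "q": joint angles; "joint_vel": joint speeds; "effort": joint torques, N m; "position": TCP position; "ee_rot": TCP orientation; "force": force on the tool from outside, world axes, zero at the start; "ft_torque": the same for the moment, N m; "finger_gap": finger opening in m.
Only numpy, scipy, OpenCV 4.12 (cv2) and the standard library are available. Lean on these libraries where they do the work, as an engineer would, in place of code of your own. Each camera call takes 0.05 s, during which the arm holds its last target.

## Working session

There is one attempt and no reset: what is moved stays moved. The work goes in short steps, each a Python script; the robot and the scene stay as the last script left them, time stands still between calls to the robot, and variables do not carry over. Pictures are saved under pics/ and viewed, and the job is handed in when it is done.

```bash
ls; mkdir -p pics; python3 - <<'E'
from bench import bot, optics
import cv2
for n in ["scene","top","wrist"]:
    f=optics.grab_frame(n); cv2.imwrite(f"pics/{n}0.png",f["frame"][:,:,::-1]); print(n,f["K"].tolist(),f["xyz"],f["orientation"])
s=bot.observe(); print(s)
print(bot.tcp_to_grasp)
E
```

```text
pics
scene [[567.5386017039997, 0.0, 319.6650405763913], [0.0, 567.5386017039997, 245.54182610599534], [0.0, 0.0, 1.0]] [ 1.337741   -0.58633595  1.09872263] [-2.13353375 -1.05843473  0.42343101]
top [[444.05016498914017, 0.0, 323.7604007636181], [0.0, 444.05016498914017, 233.8198508313399], [0.0, 0.0, 1.0]] [0.50324623 0.05527692 1.14341748] [-2.20076221  2.19025537 -0.10739318]
wrist [[419.02686146301767, 0.0, 318.2009201765609], [0.0, 419.02686146301767, 233.13681204736142], [0.0, 0.0, 1.0]] [ 0.32712497 -0.53723767  0.37272865] [ 2.4158562  -1.55928597 -0.24381776]
{'t': 0.15, 'q': array([ 1.04439   ,  0.43504465,  0.02498338,  1.57381985, -0.01162067,
        1.13399678, -0.07510866]), 'joint_vel': array([ 0.00079648, -0.00135316,  0.00060899, -0.00204384, -0.00144404,
        0.00037979,  0.00107506]), 'effort': array([ 1.86748650e-03, -6.70885277e+01,  1.02551602e+00, -3.16446233e+01,
        1.55347661e-02,  9.12374526e-03,  8.97619702e-05]), 'position': array([ 0.25683968, -0.56940753,  0.2307441 ]), 'ee_rot': array([ 1.98762424,  0.42867051, -1.98827925]), 'force': array([ 0.36539838, -0.0925839 , -0.36802763]), 'ft_torque': array([ 0.0373811 ,  0.00924435, -0.01678562]), 'finger_gap': 0.08541965369833672}
0.0187
```

View pics/scene0.png

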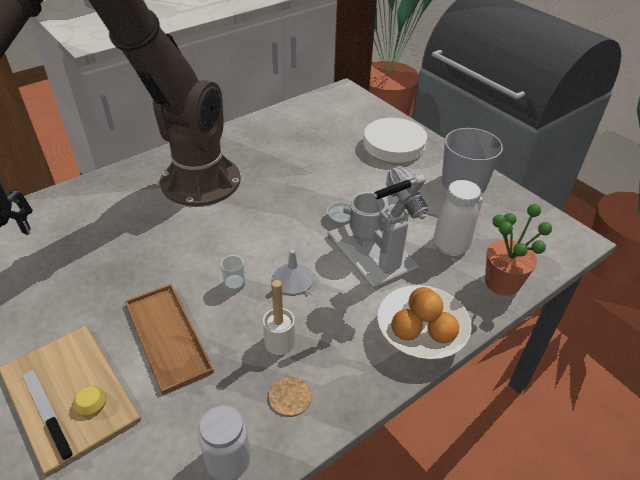

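View pics/top0.png

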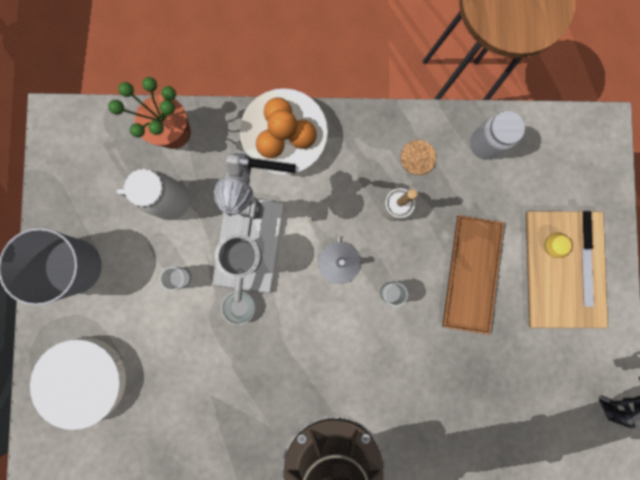

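View pics/wrist0.png

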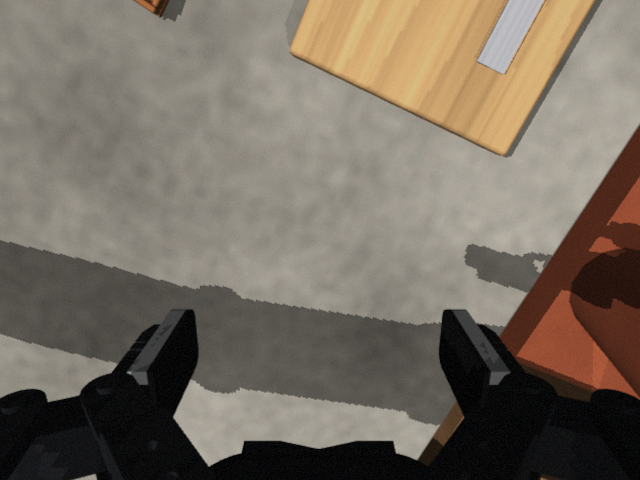

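The scene view shows a brush in its pot (278,330), a funnel (292,275), one tumbler (233,272), the tray (168,335) and the juicer (380,225) with its arm up. The top view shows tumblers near (394,293) and (177,278), the well at (238,256) and the tray at (474,274). I'll zoom in next.

```bash
python3 - <<'E'
import cv2
t=cv2.imread("pics/top0.png"); s=cv2.imread("pics/scene0.png")
cv2.imwrite("pics/top_a.png",cv2.resize(t[130:340,100:360],None,fx=3,fy=2.85,interpolation=cv2.INTER_CUBIC)[:600,:800])
cv2.imwrite("pics/top_b.png",cv2.resize(t[170:340,330:520],None,fx=3.5,fy=3.5,interpolation=cv2.INTER_CUBIC)[:600,:800])
cv2.imwrite("pics/scene_a.png",cv2.resize(s[150:350,210:470],None,fx=3,fy=3,interpolation=cv2.INTER_CUBIC)[:600,:800])
E
```

```text
(no output)
```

View pics/top_a.png

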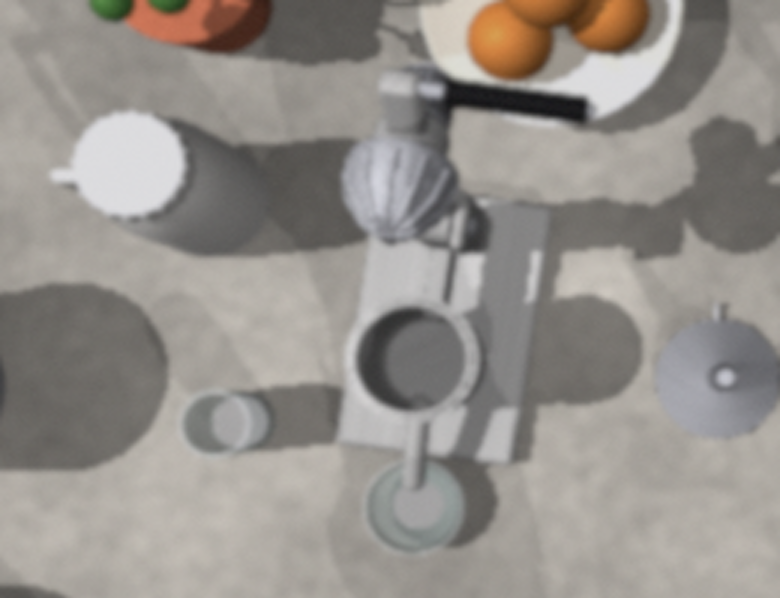

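View pics/top_b.png

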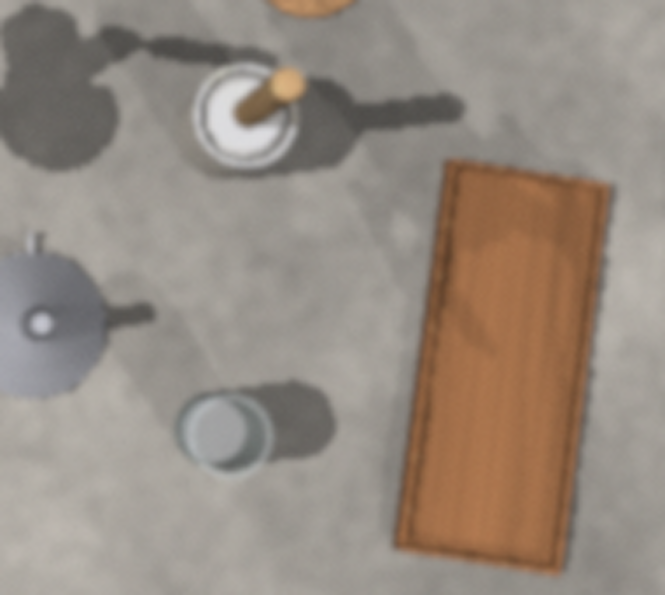

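View pics/scene_a.png

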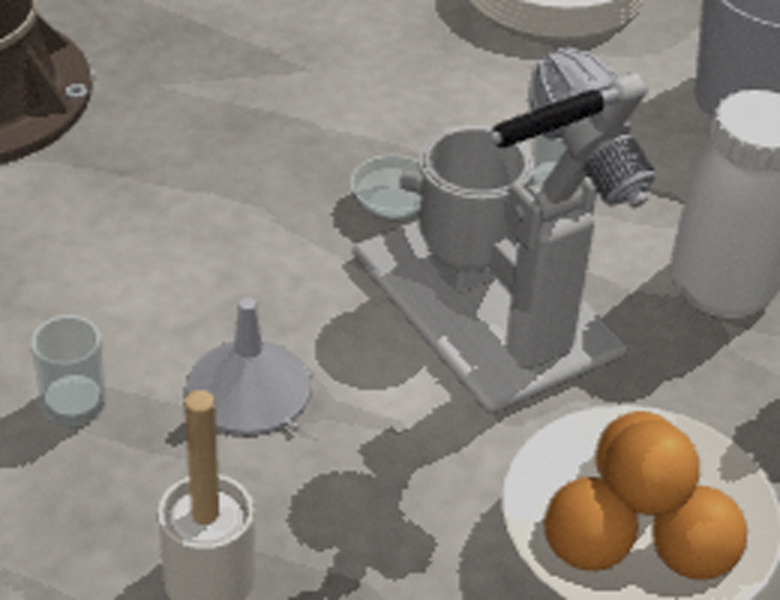

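```bash
cat > h.py <<'E'
import numpy as np, cv2
from scipy.spatial.transform import Rotation as R
from bench import bot, inverse_kinematics, optics
def ray(f,u,v,):
    d=np.linalg.inv(f["K"])@np.array([u,v,1.]); return R.from_rotvec(f["orientation"]).as_matrix()@d
def onz(f,u,v,z):
    d=ray(f,u,v); c=np.array(f["xyz"]); return c+d*(z-c[2])/d[2]
def proj(f,p):
    q=R.from_rotvec(f["orientation"]).as_matrix().T@(np.array(p)-f["xyz"]); q=np.array(f["K"])@q; return q[:2]/q[2]
def snap(n,name):
    f=optics.grab_frame(n); cv2.imwrite(f"pics/{name}.png",f["frame"][:,:,::-1]); return f
def down(yaw):
    # tool x down, tool y (jaw) at yaw in world
    x=np.array([0,0,-1.]); y=np.array([np.cos(yaw),np.sin(yaw),0]); z=np.cross(x,y)
    return R.from_matrix(np.c_[x,y,z]).as_rotvec()
E
cat > m.py <<'E'
from h import *
f=optics.grab_frame("top"); s=optics.grab_frame("scene")
A=lambda u,v:(100+u/3,130+v/2.85); B=lambda u,v:(330+u/3.5,170+v/3.5); S=lambda u,v:(210+u/3,150+v/3)
def p(n,uv,z,g=f): print(n,np.round(onz(g,*uv,z)[:2],4))
p("well",A(417,357),.152); p("well scene",S(478,163),.152)
p("bowl",A(415,506),.03)
print("foot"); 
for c in [(512,462),(549,208),(338,441)]: p("",A(*c),.02)
p("foot scene front right",S(357,253),.02,s);p("foot scene rear right",S(492,408),.02,s);p("foot scene rear left",S(622,350),.02,s)
p("tA",B(226,434),.08); p("tA scene",S(68,344),.08,s)
p("tB",A(226,422),.08)
p("pot",B(246,116),.085); p("pot s",S(206,512),.085,s)
p("brushtop",B(289,84),.211); p("brushtop s",S(201,402),.211,s)
for c in [(447,160),(611,185),(562,572),(397,547)]: p("tray",B(*c),.016)
for c in [(126,304),(173,287),(211,374),(164,389)]: p("tray s",c,.016,s)
p("funnel",B(38,322),.105); p("pitcher",A(130,164),.198)
# two-view handle: ends
def tri(u1,u2):
    d1=ray(f,*u1);d2=ray(s,*u2);c1=np.array(f["xyz"]);c2=np.array(s["xyz"])
    M=np.c_[d1,-d2]; t=np.linalg.lstsq(M,c2-c1,rcond=None)[0]
    a=c1+t[0]*d1;b=c2+t[1]*d2; return (a+b)/2,np.linalg.norm(a-b)
print("handle outer",tri(A(587,109),S(498,137)))
print("handle inner",tri(A(447,92),S(606,101)))
print("brushtop",tri(B(289,84),S(201,402)))
T=R.from_rotvec(bot.observe()["ee_rot"]).as_matrix()
w=optics.grab_frame("wrist"); print("cam in tool",T.T@(np.array(w["xyz"])-bot.observe()["position"]))
E
python3 m.py
```

```text
well [0.5275 0.2195]
well scene [ 0.6436 -0.0712]
bowl [0.4013 0.239 ]
foot
 [0.4388 0.1607]
 [0.6642 0.1322]
 [0.4568 0.3056]
foot scene front right [0.4511 0.1578]
foot scene rear right [0.6707 0.1302]
foot scene rear left [0.6881 0.2677]
tA [ 0.4385 -0.1401]
tA scene [ 0.4446 -0.1443]
tB [0.4747 0.3804]
pot [ 0.6565 -0.1547]
pot s [ 0.6605 -0.1552]
brushtop [ 0.6581 -0.1562]
brushtop s [ 0.6628 -0.1563]
tray [ 0.635  -0.3166]
tray [ 0.6173 -0.4379]
tray [ 0.3363 -0.3948]
tray [ 0.354 -0.275]
tray s [ 0.3475 -0.3961]
tray s [ 0.3659 -0.2783]
tray s [ 0.6474 -0.3305]
tray s [ 0.6195 -0.4302]
funnel [ 0.514 -0.01 ]
pitcher [0.6696 0.4174]
handle outer (array([0.68212538, 0.08803073, 0.34349654]), np.float64(0.0008893419614424092))
handle inner (array([0.69512601, 0.17611143, 0.34204601]), np.float64(0.0082174319006258))
brushtop (array([ 0.65946633, -0.15578383,  0.2078406 ]), np.float64(0.002752764224921916))
cam in tool [-0.14204209 -0.00058725 -0.07726126]
```

```bash
python3 - <<'E'
from h import *
yaw=np.radians(-7.1); W=np.array([.5275,.2195])
def J(x,y): return W+np.array([x*np.cos(yaw)-y*np.sin(yaw),x*np.sin(yaw)+y*np.cos(yaw)])
print("handle up a:", ); 
for a in (1.8,1.9,2,2.1): print(a,J(.105-.17*np.cos(a),-.071), .187+.17*np.sin(a))
print("handle down",J(-.065,-.071))
for nm,p,z in [("brush",(.658,-.1555),.3),("well",W,.21),("well",W,.33),("nut",W,.21),("hup",J(.176,-.08),.33),("hdown",J(-.065,-.08),.17),("tB",(.4747,.3804),.04),("tray",(.4857,-.356),.1)]:
    for ps in (-97,83,-7,173,-52,128,-142,38):
        q=inverse_kinematics([*p,z],down(np.radians(ps))); print(nm,z,ps,None if q is None else np.round(q,2))
E
```

```text
handle up a:
1.8 [0.66124733 0.13129225] 0.3525540972492932
1.9 [0.67745694 0.12927324] 0.34787101490686045
2 [0.69312163 0.1273221 ] 0.3415805625603659
2.1 [0.70808488 0.12545832] 0.33374559233030854
handle down [0.45422272 0.15707853]
brush 0.3 -97 [ 0.2   0.48 -0.07  1.32  0.03  1.34 -1.57]
brush 0.3 83 [ 0.52  0.56 -0.64  1.29  0.33  1.4   1.35]
brush 0.3 -7 [ 0.35  0.51 -0.33  1.3   0.16  1.36 -0.1 ]
brush 0.3 173 [-0.45  0.69  1.15  1.38 -0.62  1.46 -2.59]
brush 0.3 -52 [ 0.25  0.49 -0.15  1.32  0.07  1.34 -0.81]
brush 0.3 128 [ 0.71  0.69 -1.07  1.27  0.59  1.51  1.95]
brush 0.3 -142 [ 0.1   0.48  0.09  1.33 -0.04  1.33 -2.29]
brush 0.3 38 [ 0.46  0.54 -0.52  1.29  0.26  1.38  0.62]
well 0.21 -97 [-0.02  0.45 -0.66  1.69  0.3   1.1  -2.46]
well 0.21 83 [ 0.2   0.58 -1.04  1.68  0.53  1.2   0.48]
well 0.21 -7 [ 0.16  0.54 -0.96  1.68  0.48  1.17 -1.04]
well 0.21 173 [ 0.21  0.59 -1.06  1.68  0.54  1.21  2.04]
well 0.21 -52 [ 0.11  0.51 -0.87  1.68  0.42  1.14 -1.78]
well 0.21 128 [ 0.21  0.59 -1.06  1.68  0.54  1.21  1.26]
well 0.21 -142 [-1.23  0.58  1.16  1.79 -0.58  1.16 -2.
[... 2100 characters left out ...]
.74  0.9   1.08  1.52]
tB 0.04 -52 [-0.37  0.7  -0.59  1.76  0.51  0.84 -2.11]
tB 0.04 128 [-0.11  0.9  -1.07  1.74  0.9   1.08  0.74]
tB 0.04 -142 [-0.11  0.9  -1.07  1.74  0.9   1.08  2.31]
tB 0.04 38 [-0.09  0.93 -1.13  1.74  0.94  1.12 -0.87]
tray 0.1 -97 [ 0.5   0.53  0.06  1.78 -0.04  0.83 -1.11]
tray 0.1 83 [ 0.94  0.61 -0.58  1.74  0.4   0.92  1.64]
tray 0.1 -7 [ 0.72  0.55 -0.25  1.76  0.17  0.86  0.27]
tray 0.1 173 [ 0.26  0.55  0.41  1.8  -0.28  0.85 -2.46]
tray 0.1 -52 [ 0.61  0.54 -0.1   1.77  0.07  0.84 -0.43]
tray 0.1 128 [ 1.21  0.79 -1.07  1.72  0.77  1.12  2.13]
tray 0.1 -142 [ 0.38  0.54  0.23  1.79 -0.16  0.83 -1.79]
tray 0.1 38 [ 0.83  0.57 -0.42  1.75  0.29  0.88  0.95]
```

```bash
python3 - <<'E'
from h import *
o=down(np.radians(83))
bot.move_pose([.658,-.1555,.36],o)
w=snap("wrist","w1"); print(w["xyz"],proj(w,[.658,-.1555,.085]),proj(w,[.658,-.1555,.211]),R.from_rotvec(w["orientation"]).as_matrix()[:,2])
print(bot.observe()["t"])
E
```

```text
[ 0.58051513 -0.14672358  0.50182518] [318.77377799 181.51416442] [319.13518606 214.03485875] [ 0.3004444  -0.03678376 -0.95308977]
2.4667
```

View pics/w1.png

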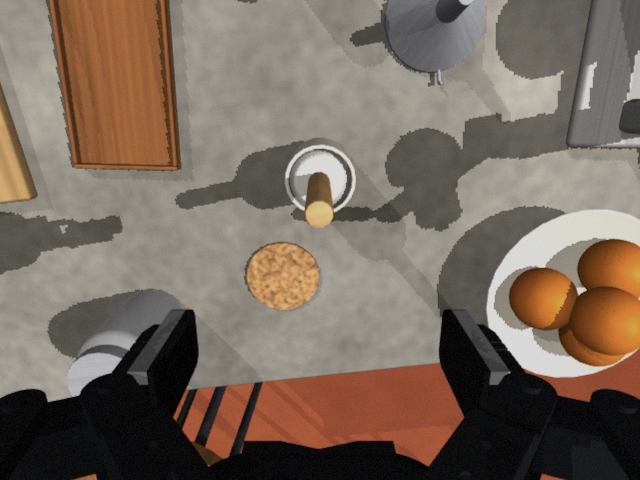

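Wrist view: pot rim at (320,180), brush top at (320,214), both within 1.5 px of the projection from the top-view estimate. I'll grasp the brush now.

```bash
python3 - <<'E'
from h import *
bot.move_pose([.6585,-.1543,.25],down(np.radians(83)))
bot.line_to([.6585,-.1543,.156],speed=.1)
print(bot.command_gripper(.015,strength=50))
s=bot.observe(); print(s["t"],s["finger_gap"],s["force"],s["position"])
np.save("brushpick.npy",s["position"])
bot.line_to([.6585,-.1543,.30],speed=.12)
s=bot.observe(); print(s["t"],s["finger_gap"],s["force"],s["position"])
snap("wrist","w2");snap("scene","s2")
E
```

```text
False
4.6833 0.02116961787884611 [-0.30961401 -1.2181306   0.74165508] [ 0.65860182 -0.15452691  0.15616445]
6.0333 0.02139125207551266 [ 1.65605619e-01  2.20713183e-03 -2.35795457e+00] [ 0.65813498 -0.1543679   0.29902908]
```

View pics/w2.png

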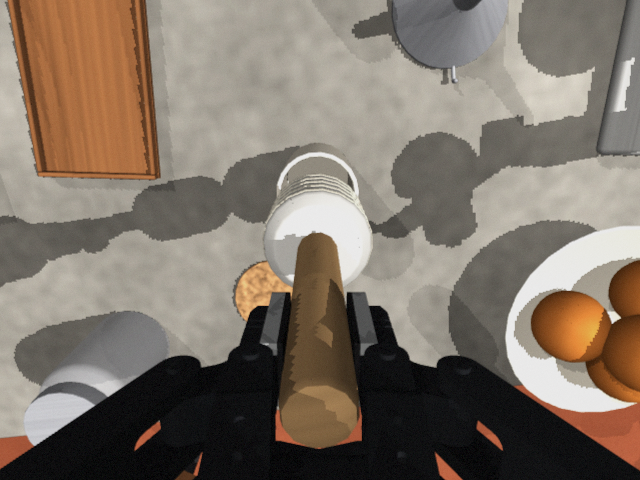

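View pics/s2.png

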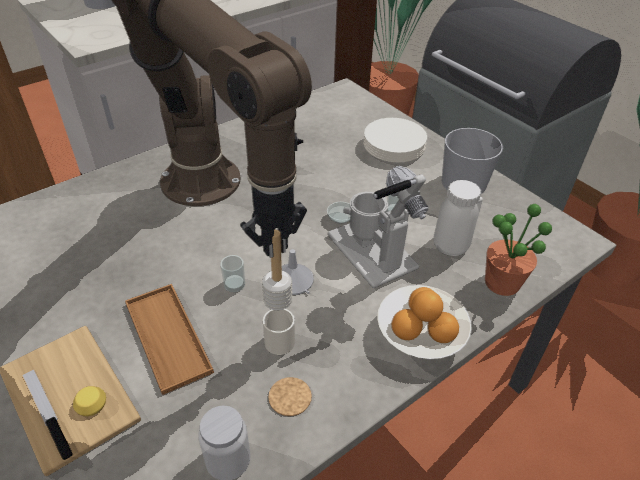

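The brush hangs straight in the fingers above the pot. Next: over the well.

```bash
python3 - <<'E'
from h import *
o=down(np.radians(83))
bot.line_to([.6585,-.1543,.365],speed=.15)
bot.line_to([.52,-.02,.365],speed=.2)
bot.line_to([.5275,.2195,.365],speed=.2)
w=snap("wrist","w3");t=snap("top","t3")
for k in range(0,360,45):
    a=np.radians(k); print(np.round(proj(w,[.5275+.05*np.cos(a),.2195+.05*np.sin(a),.15]),1))
s=bot.observe(); print(s["t"],s["force"],s["position"])
E
```

```text
[325.5 247.2]
[363.  227.2]
[376.1 186.3]
[355.3 147.2]
[311.3 134.8]
[272.1 157.7]
[261.8 200.3]
[284.4 236.5]
9.2833 [ 0.05372999 -0.95756336 -0.31056836] [0.5278934  0.21821819 0.36503738]
```

View pics/w3.png

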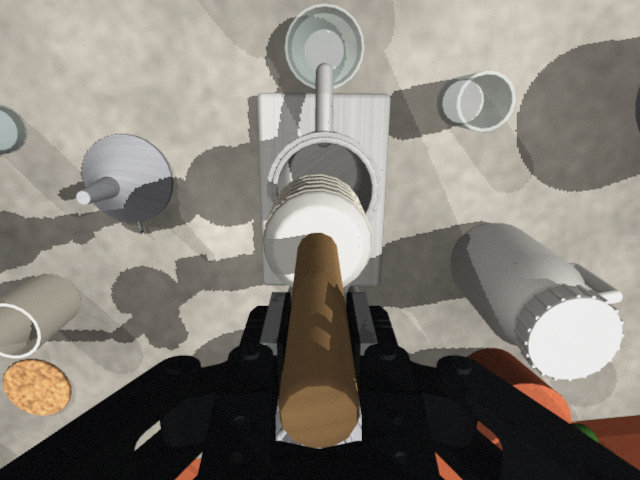

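```bash
python3 - <<'E'
from h import *
im=cv2.imread("pics/w3.png"); c=im[60:260,230:430]
cv2.imwrite("pics/w3z.png",cv2.resize(c,None,fx=3,fy=3,interpolation=cv2.INTER_CUBIC))
im=cv2.imread("pics/t3.png"); c=im[190:340,180:340]
cv2.imwrite("pics/t3z.png",cv2.resize(c,None,fx=4,fy=4,interpolation=cv2.INTER_CUBIC))
E
```

```text
(no output)
```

View pics/w3z.png

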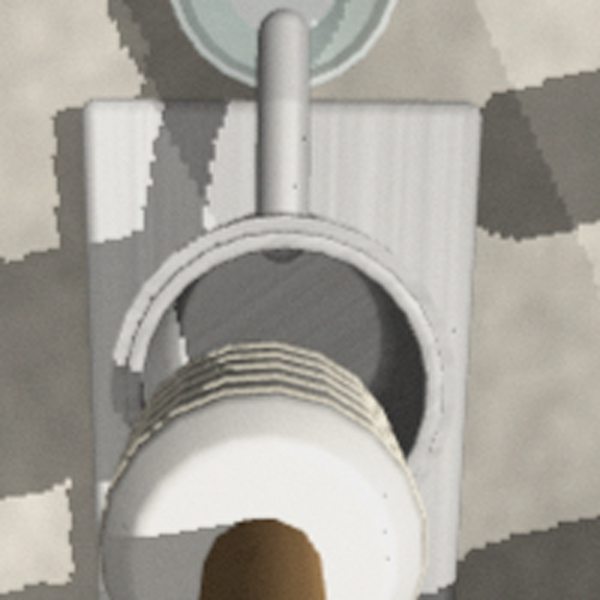

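View pics/t3z.png

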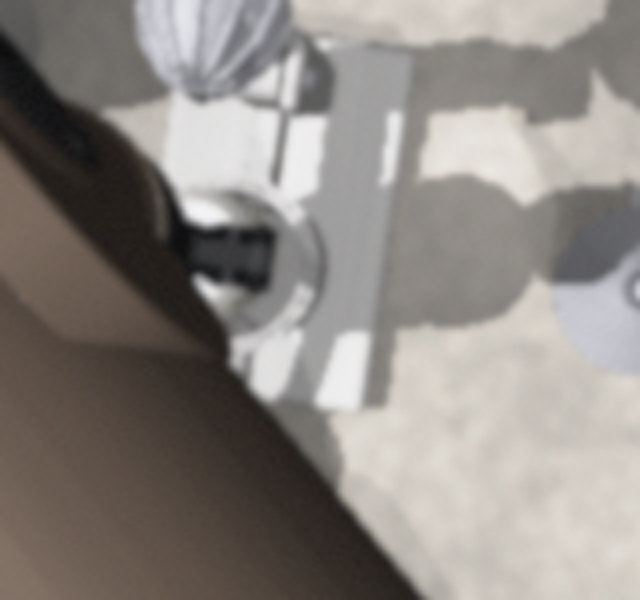

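The wrist view puts the well rim centre at about (324,190), some 4 mm further +y than the top estimate. I'll average the two and brush, stopping on force at the floor.

```bash
python3 - <<'E'
from h import *
W=np.array([.526,.2222])
bot.line_to([*W,.365],speed=.1)
bot.wait(.2)
for i in range(2):
    hit=bot.line_to([*W,.235],speed=.1)
    s=bot.observe(); print("a",hit,s["position"],s["force"])
    hit=bot.line_to([*W,.203],speed=.04,f_stop=6)
    s=bot.observe(); print("floor",hit,s["position"],s["force"],s["t"])
    bot.line_to([*W,.300],speed=.1)
    s=bot.observe(); print("up",s["position"],s["force"],s["t"])
w=snap("wrist","w4");snap("scene","s4")
E
```

```text
a False [0.52631433 0.22246053 0.23565454] [ 1.23263615 -0.43467456 -1.55104753]
floor True [0.52580498 0.22204026 0.20954958] [-1.02247692  0.36315961  2.22356581] 11.8
up [0.52573248 0.22186213 0.29924666] [ 0.35303754 -0.91953489 -1.03380085] 12.8583
a False [0.52622718 0.22250062 0.2354868 ] [ 0.94133543 -0.53229241 -1.28114851]
floor True [0.52580171 0.22206641 0.20901417] [-0.18383551  0.18472723  1.9316174 ] 14.2833
up [0.5257037  0.22190956 0.29926075] [ 0.75827038 -0.25809441 -2.05886094] 15.3417
```

View pics/w4.png

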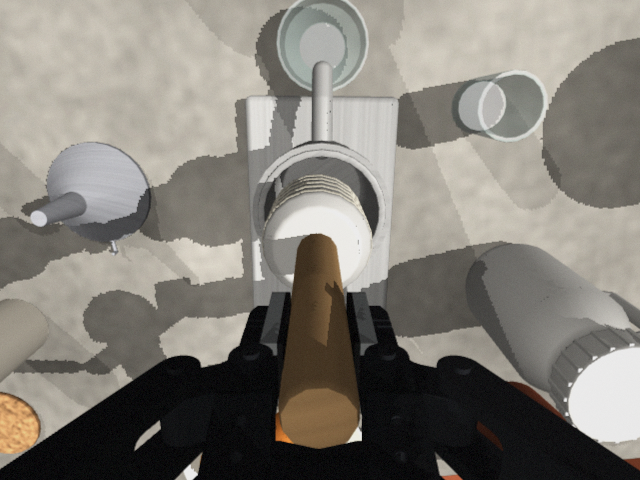

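View pics/s4.png

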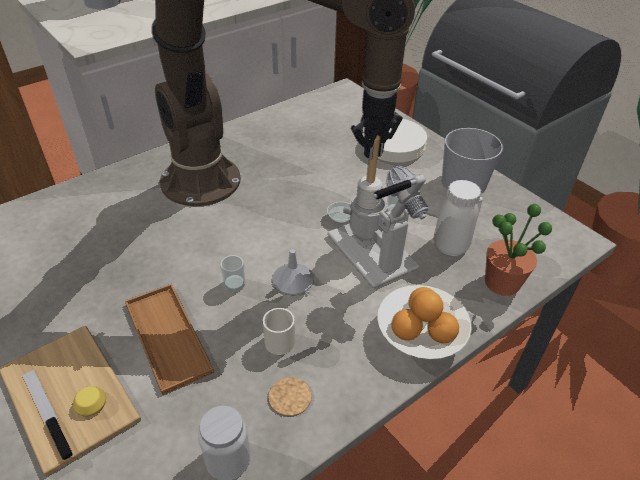

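The brush hit the floor on both passes (TCP z 0.209, tip 60 mm high), and the head now sits clear at the rim. Back to the pot.

```bash
python3 - <<'E'
from h import *
P=[.6585,-.1543]
W=[.526,.2222]
bot.line_to([*W,.365],speed=.15)
bot.line_to([.52,-.02,.365],speed=.22)
bot.line_to([*P,.365],speed=.2)
bot.line_to([*P,.30],speed=.15); bot.wait(.2)
print(bot.observe()["position"])
w=snap("wrist","w5")
h=bot.line_to([*P,.25],speed=.06,f_stop=8); print(h,bot.observe()["position"],bot.observe()["force"])
E
```

```text
[ 0.65902651 -0.15411768  0.30142179]
False [ 0.65876895 -0.15423481  0.25048878] [-0.20576636  0.48213607 -0.71597874]
```

View pics/w5.png

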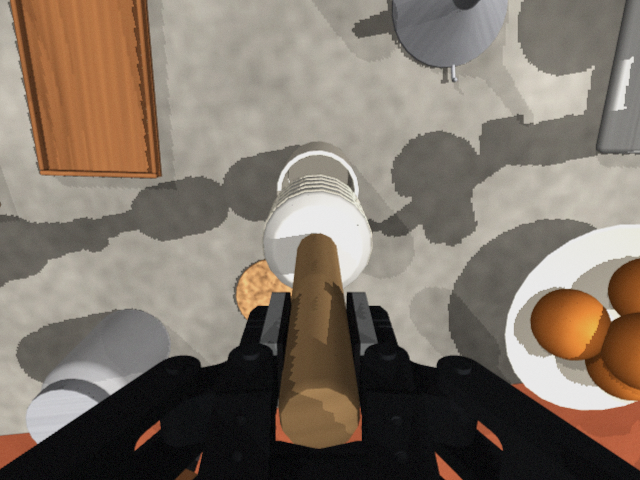

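The pot rim sits at the same place in the image as when the brush was lifted out. Inserting.

```bash
python3 - <<'E'
from h import *
P=[.6585,-.1543]
h=bot.line_to([*P,.1555],speed=.05,f_stop=8); s=bot.observe(); print(h,s["position"],s["force"])
if s["position"][2]<.165:
    bot.command_gripper(.06); bot.wait(.3)
    bot.line_to([*P,.27],speed=.15)
    bot.line_to([.60,-.10,.34],speed=.2)
    snap("wrist","w6"); snap("scene","s6"); f=snap("top","t6")
print(bot.observe()["t"])
E
```

```text
False [ 0.65865595 -0.15430264  0.15578994] [-0.283451    0.12173584 -0.44707672]
24.7583
```

View pics/s6.png

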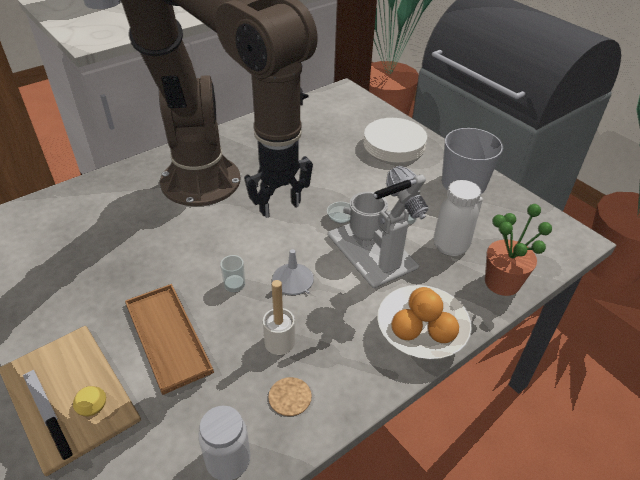

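View pics/w6.png

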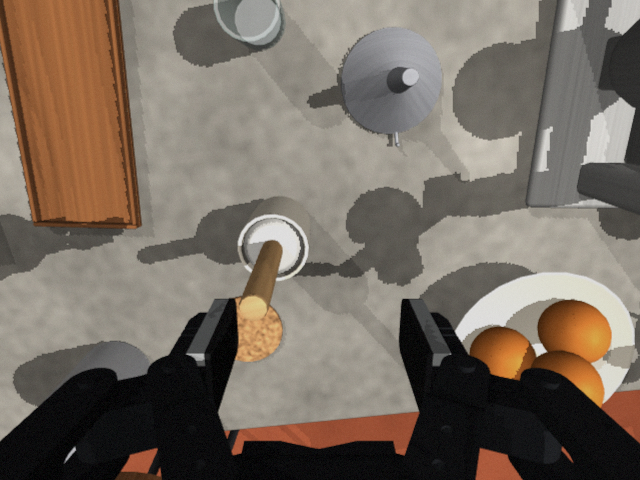

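The brush is back upright in its pot. Next, hover over the lever handle.

```bash
cat >> h.py <<'E'
YAW=np.radians(-7.1); W=np.array([.525,.2242])
def J(x,y): return W+np.array([x*np.cos(YAW)-y*np.sin(YAW),x*np.sin(YAW)+y*np.cos(YAW)])
def arc(a,y=-.09): return np.array([*J(.105-.17*np.cos(a),y),.187+.17*np.sin(a)])
E
python3 - <<'E'
from h import *
o=down(YAW+np.pi)
p=arc(1.98)
bot.command_gripper(.06)
bot.move_pose([p[0]-.06,p[1]-.04,.44],o)
w=snap("wrist","w7"); 
for y in (-.027,-.09,-.115): print(arc(1.98,y),proj(w,arc(1.98,y)))
print(bot.observe()["position"],bot.observe()["t"])
for a in np.linspace(1.98,-.02,9):
    q=inverse_kinematics(arc(a)-[0,0,.019],o); print(None if q is None else np.round(q,2))
E
```

```text
[0.69297836 0.17606855 0.34296445] [238.03759404 390.24032492]
[0.68519147 0.11355164 0.34296445] [232.0157353  306.79559877]
[0.68210143 0.08874334 0.34296445] [229.37855744 270.25229964]
[0.62533324 0.07247414 0.43943989] 26.1167
[ 0.25  0.68 -0.98  1.17  0.55  1.55  2.4 ]
[ 0.29  0.61 -1.01  1.27  0.51  1.53  2.37]
[ 0.34  0.55 -1.04  1.37  0.47  1.48  2.34]
[ 0.38  0.49 -1.07  1.48  0.43  1.42  2.31]
[ 0.43  0.45 -1.1   1.6   0.41  1.35  2.29]
[ 0.45  0.42 -1.13  1.71  0.4   1.27  2.25]
[ 0.46  0.41 -1.13  1.81  0.41  1.18  2.21]
[ 0.43  0.43 -1.11  1.9   0.44  1.08  2.16]
[ 0.39  0.47 -1.07  1.96  0.49  1.    2.1 ]
```

View pics/w7.png

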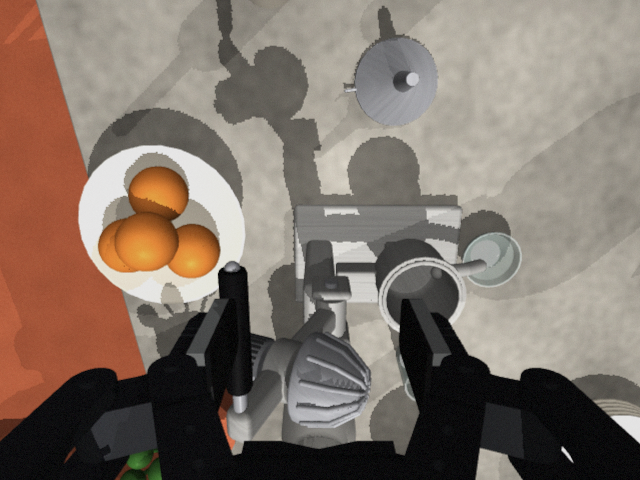

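The grip bar runs from (232,268) to (241,395), within 3 px of prediction. Grip it and follow the arc.

```bash
python3 - <<'E'
from h import *
o=down(YAW+np.pi); g=np.array([0,0,.0187])
p=arc(1.97)
bot.move_pose(p+[0,0,.075],o)
bot.line_to(p-g,speed=.1,f_stop=15)
bot.command_gripper(.01,strength=45)
s=bot.observe(); print(s["t"],s["finger_gap"],s["force"],s["position"]-(p-g))
off=s["position"]-(p-g)
for a in np.arange(1.9,.05,-.1):
    bot.line_to(arc(a)-g,speed=.09)
    s=bot.observe(); print(round(a,2),np.round(s["force"],1),round(s["finger_gap"],4),np.round(s["position"]-(arc(a)-g),4))
    if np.linalg.norm(s["force"])>45: print("STOP");break
print(s["t"])
snap("scene","s8")
E
```

```text
28.0667 0.016433156781584326 [1.63374988 0.33223729 3.03864407] [0.00036738 0.00016998 0.00053524]
1.9 [1.  0.5 6.6] 0.0168 [0.0003 0.0002 0.001 ]
1.8 [ 1.9 -0.2 10.8] 0.0168 [0.0006 0.0003 0.0017]
1.7 [ 0.9  0.3 13.3] 0.0163 [0.0006 0.0004 0.0018]
1.6 [-1.4  0.  12.8] 0.0163 [0.0002 0.0006 0.0015]
1.5 [-2.2  1.9 10.9] 0.0163 [-0.0002  0.0007  0.001 ]
1.4 [-3.7  2.9  8.7] 0.0164 [-0.0006  0.0008  0.0005]
1.3 [-3.6  2.7  9.6] 0.0162 [-0.0006  0.0008  0.0005]
1.2 [-3.5  5.1  4.7] 0.0163 [-0.0008  0.001  -0.    ]
1.1 [-1.8  6.5  0.6] 0.0163 [-0.0007  0.001  -0.0004]
1.0 [-2.3  6.6 -0.6] 0.0166 [-0.0008  0.0009 -0.0005]
0.9 [ 0.2  8.2 -3.9] 0.0165 [-0.0006  0.0009 -0.0007]
0.8 [ 1.9  8.8 -7.5] 0.0163 [-0.0003  0.0008 -0.0009]
0.7 [  4.6   8.3 -10.7] 0.0165 [-0.      0.0007 -0.001 ]
0.6 [  5.5   8.3 -10.6] 0.0169 [ 0.0007  0.0006 -0.0007]
0.5 [ 6.7  8.7 -9.9] 0.0165 [ 0.0008  0.0006 -0.0008]
0.4 [  6.7   7.7 -10.6] 0.0165 [ 0.0007  0.0005 -0.0008]
0.3 [ 6.   7.7 -8.2] 0.0168 [ 0.0009  0.0004 -0.0007]
0.2 [ 6.1  7.8 -8.7] 0.0168 [ 0.0006  0.0004 -0.0009]
0.1 [ 5.   7.2 -7. ] 0.0162 [ 0.0005  0.0004 -0.001 ]
34.5
```

View pics/s8.png

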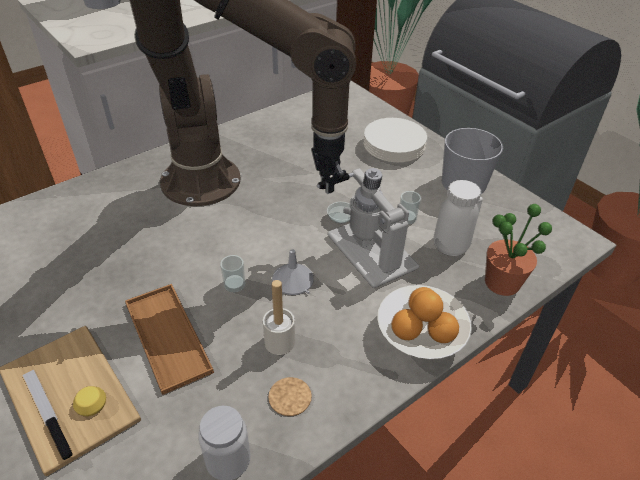

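```bash
python3 - <<'E'
from h import *
g=np.array([0,0,.0187])
bot.line_to(arc(.04)-g,speed=.06)
print(bot.observe()["force"])
h=bot.line_to(arc(0)-g-[0,0,.008],speed=.03,f_stop=14)
s=bot.observe(); print(h,s["position"],s["position"]-(arc(0)-g),s["force"],s["t"])
E
```

```text
[ 3.38487955  7.40679146 -4.88836289]
True [0.44947735 0.14348641 0.16257607] [ 0.00010306  0.00056219 -0.00572393] [-0.03838396  0.10211801  4.7744757 ] 35.3
```

```bash
python3 - <<'E'
from h import *
p=bot.observe()["position"]
h=bot.line_to(p-[0,0,.006],speed=.02,f_stop=18)
s=bot.observe(); print(h,s["position"]-p,s["force"],s["t"])
bot.wait(.3); s=bot.observe(); print(s["position"]-p,s["force"])
snap("scene","s9"); snap("wrist","w9")
E
```

```text
True [ 1.24394434e-05 -5.86833446e-06 -4.06652207e-05] [-1.89910263 -1.25761577  8.06134324] 35.5083
[-1.37797339e-05  3.31410105e-06 -4.79318236e-05] [-2.10110908 -1.08619082  9.42868056]
```

View pics/w9.png

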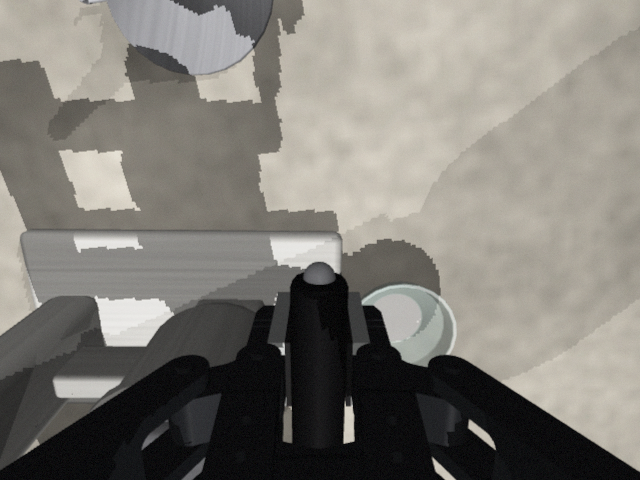

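```bash
python3 - <<'E'
from h import *
p=bot.observe()["position"]
h=bot.line_to(p-[0,0,.01],speed=.02,f_stop=28)
s=bot.observe(); print(h,s["position"]-p,s["force"],s["t"])
bot.wait(.3); s=bot.observe(); print(s["position"]-p,s["force"])
E
```

```text
True [ 0.0001258   0.00012395 -0.00040335] [-1.24068516  0.8204896   2.5855253 ] 36.1583
[ 9.22200166e-05  1.54066801e-04 -3.68436200e-04] [ 1.52361965 -2.46084899 -6.76062027]
```

```bash
python3 - <<'E'
from h import *
bot.command_gripper(.06); s=bot.observe(); print(s["position"],s["force"])
p=s["position"]
bot.line_to(p+[0,0,.10],speed=.15)
# press closed fingers on the bar from above
bot.command_gripper(.0)
h=bot.line_to([p[0],p[1],.19],speed=.05,f_stop=14)
s=bot.observe(); print(h,s["position"],s["force"]); z1=s["position"][2]
h=bot.line_to([p[0],p[1],s["position"][2]-.006],speed=.02,f_stop=25)
s=bot.observe(); print(h,s["position"],s["force"],s["t"])
bot.line_to([p[0],p[1],.30],speed=.15)
c=J(0,0)
bot.command_gripper(.07)
o=down(YAW+np.pi/2)
bot.move_pose([*J(-.0,0),.36],o)
w=snap("wrist","w10");snap("scene","s10")
print(proj(w,[*W,.24]),proj(w,[*W,.20]))
print(bot.observe()["t"],bot.observe()["position"])
E
```

```text
[0.45009589 0.14513887 0.16322192] [0.33355523 0.9285458  0.46454513]
True [0.450017   0.14505795 0.19586248] [-2.8141978  -1.84037517 11.1565166 ]
True [0.45006062 0.14511146 0.19584887] [-3.98617344 -2.46080664 14.73675604] 39.8083
[317.52785763 225.35920451] [317.54993547 210.00395552]
42.8 [0.52491792 0.22377332 0.35978877]
```

View pics/w10.png

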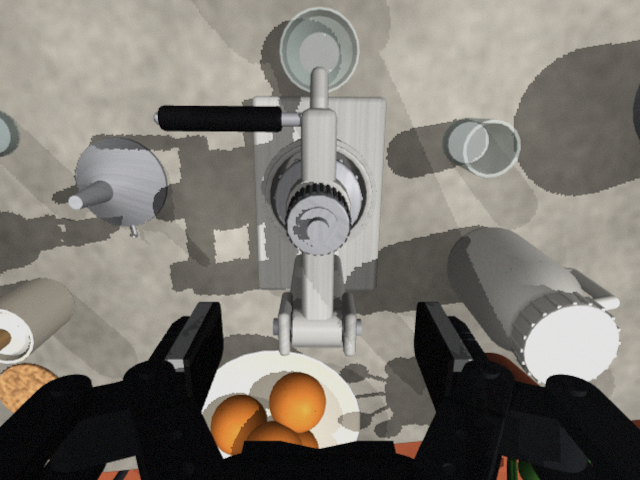

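View pics/s10.png

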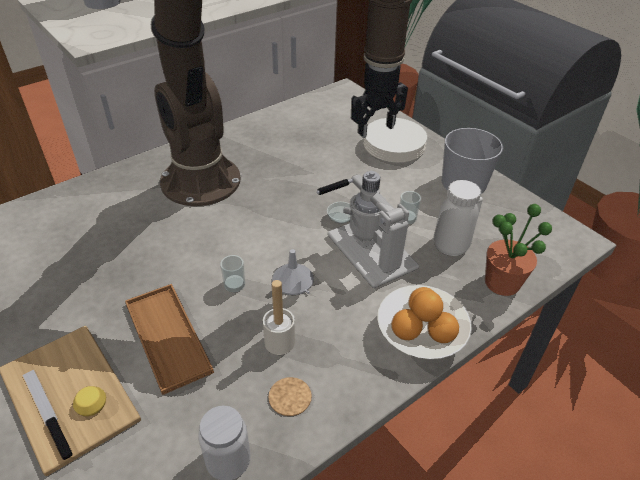

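The bar top reads z = 0.196, so the arm is level and fully down. The nut's top centre is at (320,226) against a predicted (317.5,225.4). Now the nut.

```bash
cat > nut.py <<'E'
from h import *
import sys
N=np.array([.525,.2252])
def stroke(y0,y1,z,tmax=.5,step=15):
    bot.command_gripper(.075)
    bot.move_pose([*N,z+.05],down(np.radians(y0)))
    bot.line_to([*N,z],speed=.08,f_stop=12)
    s=bot.observe(); print("at",s["position"],np.round(s["q"][6],2),s["force"])
    bot.command_gripper(.03,strength=60)
    s=bot.observe(); print("grip",s["finger_gap"],s["force"],s["ft_torque"])
    y=y0; t0=s["ft_torque"][2]
    while y>y1:
        y-=step; zz=z-np.radians(y0-y)*.006/6.283
        bot.move_pose([*N,zz],down(np.radians(y)))
        s=bot.observe(); act=R.from_rotvec(s["ee_rot"]).as_matrix()[:,1]
        print(y,"act",np.round(np.degrees(np.arctan2(act[1],act[0])),1),np.round(s["force"],1),np.round(s["ft_torque"],2),round(s["finger_gap"],4),round(s["position"][2],4))
        if abs(s["ft_torque"][2]-t0)>tmax: print("TIGHT");break
    bot.command_gripper(.075)
    bot.line_to([*N,z+.05],speed=.12)
    return y,zz
if __name__=="__main__":
    print(stroke(float(sys.argv[1]),float(sys.argv[2]),float(sys.argv[3])),bot.observe()["t"])
E
python3 nut.py 173 8 .212
```

```text
at [0.52509305 0.22543413 0.21218692] 2.06 [ 0.13599679 -0.63096547 -0.93786344]
grip 0.040719382716552524 [ 0.91803981 -0.64025435  4.7454685 ] [-0.23255907 -0.14932663  0.06343413]
158.0 act 158.2 [ 3.6 -1.   6.6] [-0.26 -0.78 -0.09] 0.0404 0.2127
143.0 act 143.2 [ 5.1 -1.2  7. ] [-0.4  -1.03 -0.03] 0.0401 0.2124
128.0 act 128.2 [ 6.2 -2.7  6.6] [-0.55 -1.28 -0.04] 0.0402 0.2122
113.0 act 113.2 [ 5.7 -4.3  6.2] [-0.72 -1.41 -0.08] 0.0407 0.2119
98.0 act 98.2 [ 7.1 -5.2  6.8] [-1.01 -1.45 -0.07] 0.0402 0.2116
83.0 act 83.1 [ 6.7 -6.2  6.9] [-1.3  -1.42 -0.04] 0.0404 0.2113
68.0 act 68.1 [ 7.3 -7.4  8.9] [-1.5  -1.3  -0.03] 0.0406 0.211
53.0 act 53.1 [ 5.3 -8.7  9.2] [-1.85 -1.2  -0.04] 0.0404 0.2108
38.0 act 38.1 [ 4.4 -9.3 10.4] [-2.   -0.95 -0.05] 0.0401 0.2105
23.0 act 23.1 [  2.7 -10.1  10.9] [-2.2  -0.62 -0.03] 0.0408 0.2102
8.0 act 8.1 [  0.9 -10.8  12.3] [-2.3  -0.33 -0.08] 0.0403 0.2099
(8.0, np.float64(0.20924991889308547)) 50.1583
```

```bash
sed -i 's/N=np.array.*/N=np.array([.525,.2243])/' nut.py; python3 nut.py 173 8 .2095
```

```text
at [0.52510384 0.22457479 0.20971494] 2.11 [ 0.25908577  0.25714811 -0.6262515 ]
grip 0.04012037964044671 [ 1.51443131 -1.62796175  3.84237436] [-0.250818   -0.06955262  0.0469782 ]
158.0 act 158.2 [ 2.9 -2.2  7.1] [-0.25 -0.44 -0.09] 0.0405 0.2101
143.0 act 143.2 [ 2.1 -1.4  7.2] [-0.27 -0.54 -0.05] 0.0404 0.2098
128.0 act 128.2 [ 3.1 -1.5  7. ] [-0.37 -0.69 -0.07] 0.0405 0.2096
113.0 act 113.2 [ 2.6 -2.3  6.8] [-0.49 -0.77 -0.06] 0.0407 0.2093
98.0 act 98.2 [ 3.8 -3.4  6.7] [-0.6  -0.72 -0.05] 0.0404 0.2091
83.0 act 83.2 [ 2.7 -3.7  7.1] [-0.75 -0.8  -0.08] 0.0408 0.2088
68.0 act 68.2 [ 3.1 -4.1  7.3] [-0.85 -0.71 -0.06] 0.0407 0.2085
53.0 act 53.2 [ 1.9 -5.3  8.1] [-0.99 -0.65 -0.02] 0.0402 0.2083
38.0 act 38.3 [-0.3 -2.9  8.9] [-0.39 -0.    0.3 ] 0.0404 0.208
23.0 act 23.3 [ 0.6 -0.2  6.3] [-0.22 -0.32 -0.06] 0.0405 0.2075
8.0 act 8.4 [ 1.9 -3.9  7.2] [-0.74 -0.22  0.63] 0.0401 0.2072
TIGHT
(8.0, np.float64(0.20674991889308547)) 58.5167
```

Torque rises at about 40°, after 5.1 rad of turning in total. A short third stroke will confirm it is tight.

```bash
sed -i 's/N=np.array.*/N=np.array([.525,.2238])/; s/step=15/step=8/; s/tmax=.5/tmax=.7/;s/strength=60/strength=90/' nut.py; python3 nut.py 128 90 .207; python3 - <<'E'
from h import *
bot.line_to([.50,.10,.36],speed=.25)
w=snap("wrist","w11");t=snap("top","t11");snap("scene","s11"); print(bot.observe()["t"])
E
```

```text
at [0.52517115 0.22402378 0.20728999] 1.46 [ 0.37772154  0.16240336 -0.54866798]
grip 0.0396621937072082 [-0.76627302 -2.94322839  6.14849681] [-0.38828518  0.22877318  0.05049143]
120.0 act 120.2 [ 5.1 -1.   4.1] [-0.1  -1.16  1.57] 0.0394 0.2081
TIGHT
(120.0, np.float64(0.2068666627342102)) 62.875
63.825
```

View pics/w11.png

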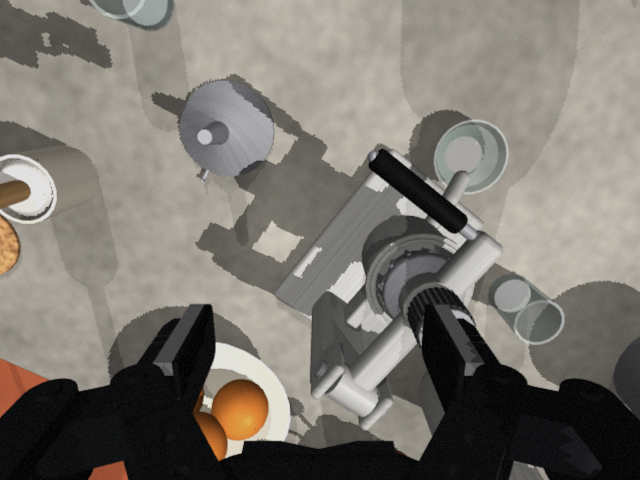

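View pics/t11.png

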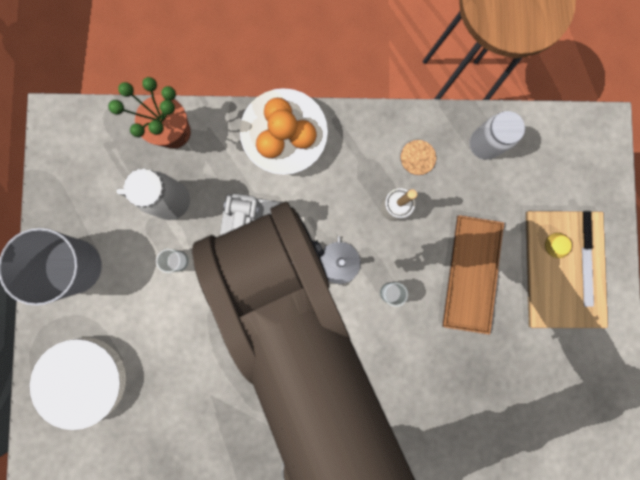

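View pics/s11.png

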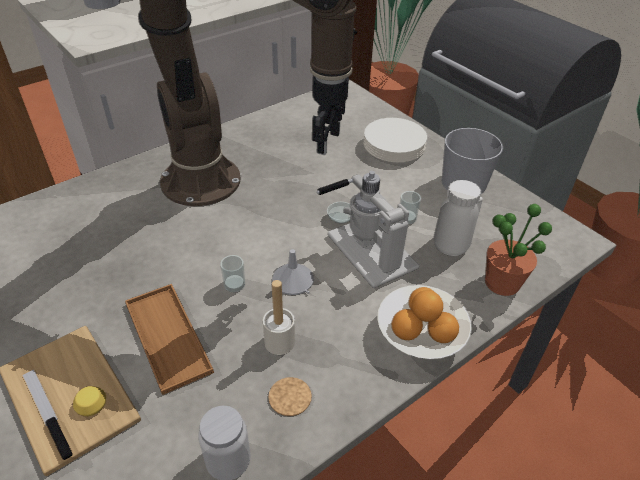

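View first.

The nut takes 1.57 N m with under 8° of turn, so it is tight. The left tumbler has been knocked, from (176,278) to about (172,260) in the top view. I'll look at it from above.

```bash
python3 - <<'E'
from h import *
f=optics.grab_frame("top"); p=onz(f,171.5,260,.08); print(p)
o=down(np.radians(83))
bot.command_gripper(.085)
bot.move_pose([.46,.30,.36],o)
bot.move_pose([p[0]-.0,p[1],.26],o)
w=snap("wrist","w12"); np.savez("w12.npz",K=w["K"],xyz=w["xyz"],orientation=w["orientation"])
print(proj(w,[*p[:2],.08]),proj(w,[*p[:2],.011]),bot.observe()["q"],bot.observe()["t"])
E
```

```text
[0.51731977 0.39059218 0.08      ]
[318.2489016  202.68759209] [318.14858292 185.64196352] [-0.3458139   0.5243081  -0.6064349   1.43063775  0.30338749  1.2788885
  0.47161124] 65.825
```

View pics/w12.png

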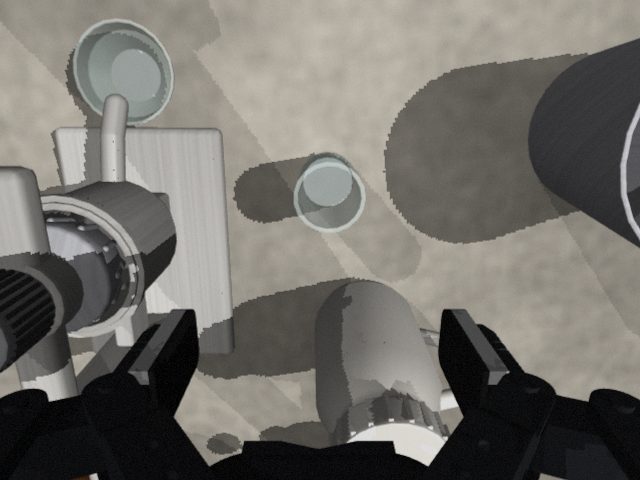

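```bash
python3 - <<'E'
from h import *
w=np.load("w12.npz")
p=onz(w,330,195.5,.08); b=onz(w,327,181.5,.011); print(p,b)
c=(p[:2]+b[:2])/2
o=down(np.radians(83))
bot.move_pose([*c,.14],o)
w=snap("wrist","w13"); print(proj(w,[*c,.08]))
h=bot.line_to([*c,.034],speed=.08,f_stop=10)
s=bot.observe(); print(h,s["position"],s["force"])
bot.command_gripper(.04,strength=30)
s=bot.observe(); print(s["finger_gap"],s["force"],s["t"])
if .045<s["finger_gap"]<.065: bot.line_to([*c,.10],speed=.08)
w=snap("wrist","w14"); print(bot.observe()["force"],bot.observe()["finger_gap"])
E
```

```text
[0.51269848 0.40046703 0.08      ] [0.51441024 0.39937154 0.011     ]
[316.2928348  254.73007904]
False [0.51383921 0.40024259 0.03459741] [1.40035519 0.97146583 0.31268825]
0.05618040249769253 [-1.29875958 -1.95370386  5.67631431] 68.275
[-0.30847815 -0.2617468  -0.81322462] 0.055984901342956694
```

View pics/w14.png

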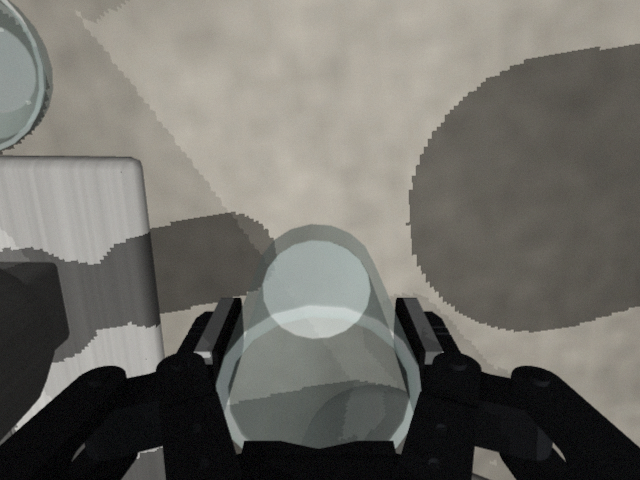

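The tumbler is held. Carrying it over to the tray.

```bash
python3 - <<'E'
from h import *
p=bot.observe()["position"]
bot.line_to([p[0],p[1],.36],speed=.18)
bot.line_to([.44,.22,.36],speed=.22)
bot.line_to([.45,-.12,.36],speed=.25)
o=down(np.radians(81.5))
bot.move_pose([.50,-.30,.36],o)
f=snap("wrist","w15"); np.savez("w15.npz",K=f["K"],xyz=f["xyz"],orientation=f["orientation"])
f=snap("top","t15")
s=bot.observe(); print(s["t"],s["finger_gap"],s["force"],s["position"])
E
```

```text
74.3083 0.05609179701324517 [-0.47659993 -0.00292346 -1.07142155] [ 0.50048075 -0.29845629  0.36025032]
```

View pics/w15.png

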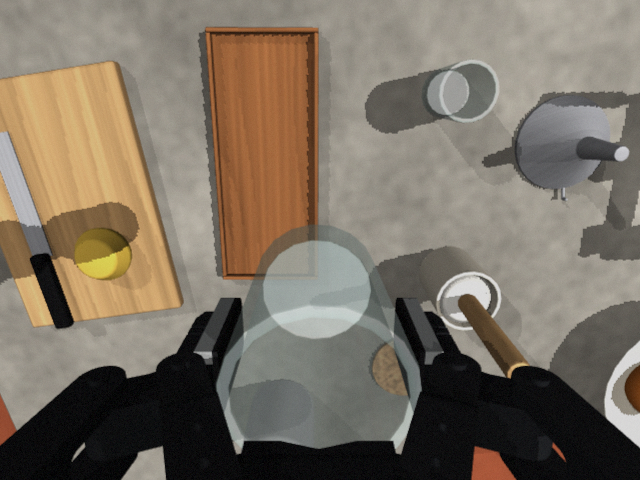

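```bash
python3 - <<'E'
from h import *
w=np.load("w15.npz")
C=[onz(w,*c,.016)[:2] for c in [(207,28),(318,28),(316,277),(224,277)]]
for c in C: print(np.round(c,4))
print(np.mean(C,0)); d=C[2]-C[1]; e=C[3]-C[0]; print(np.degrees(np.arctan2(*d[::-1])),np.degrees(np.arctan2(*e[::-1])),[np.linalg.norm(C[i]-C[i-1]) for i in range(4)])
print("tA",onz(w,468,91,.08),onz(w,449,92,.011))
E
```

```text
[ 0.335  -0.3918]
[ 0.3521 -0.2762]
[ 0.6332 -0.3205]
[ 0.6161 -0.435 ]
[ 0.48408067 -0.35586519]
-8.95382690468567 -8.73547848581834 [np.float64(0.2843864942785416), np.float64(0.11680098369250765), np.float64(0.284554181826322), np.float64(0.11571578991637549)]
tA [ 0.43644    -0.14415014  0.08      ] [ 0.4365324  -0.14160459  0.011     ]
```

```bash
python3 - <<'E'
from h import *
o=down(np.radians(81.2)); c=[.5537,-.3667]
bot.move_pose([*c,.15],o)
bot.line_to([*c,.055],speed=.1)
bot.wait(.2)
h=bot.line_to([*c,.0375],speed=.02,f_stop=3)
s=bot.observe(); print(h,s["position"],s["force"])
if s["position"][2]<.045:
    bot.command_gripper(.075); bot.wait(.2)
    bot.line_to([*c,.15],speed=.12)
    bot.move_pose([.46,-.20,.30],o)
w=snap("wrist","w16"); np.savez("w16.npz",K=w["K"],xyz=w["xyz"],orientation=w["orientation"]); print(bot.observe()["t"],proj(w,[.4365,-.143,.08]))
E
```

```text
True [ 0.55348807 -0.36680095  0.0393941 ] [-0.22989948 -0.21374329  4.15421206]
79.85 [379.98651538 156.22926335]
```

View pics/w16.png

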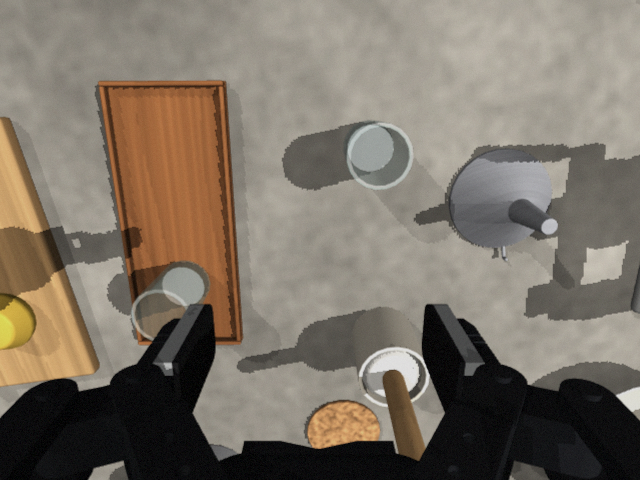

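Tumbler one stands in the tray at (170,300). The second has its rim centre at (381,155), 1 px from prediction. Picking it.

```bash
python3 - <<'E'
from h import *
o=down(np.radians(81.2)); c=[.437,-.1425]; d=[.4153,-.3453]
bot.command_gripper(.085)
bot.move_pose([*c,.14],o)
h=bot.line_to([*c,.034],speed=.08,f_stop=10)
bot.command_gripper(.04,strength=30)
s=bot.observe(); print(h,s["finger_gap"],s["force"],s["position"])
if not .045<s["finger_gap"]<.065: raise SystemExit
bot.line_to([*c,.16],speed=.1)
bot.line_to([*d,.16],speed=.15)
bot.line_to([*d,.055],speed=.1); bot.wait(.2)
print(bot.observe()["finger_gap"])
h=bot.line_to([*d,.0375],speed=.02,f_stop=3)
s=bot.observe(); print(h,s["position"],s["force"])
if s["position"][2]<.045:
    bot.command_gripper(.075); bot.wait(.2)
    bot.line_to([*d,.16],speed=.12)
    bot.move_pose([.35,-.10,.36],o)
print(bot.observe()["t"])
for n in("wrist","top","scene"): snap(n,n+"17")
E
```

```text
False 0.05578078444776168 [-0.81034906 -0.09694081  6.09543781] [ 0.43726365 -0.14263554  0.03435337]
0.056117401208817565
True [ 0.41514664 -0.34533249  0.03929637] [ 0.37596134 -0.64439041  4.86450281]
90.65
```

View pics/scene17.png

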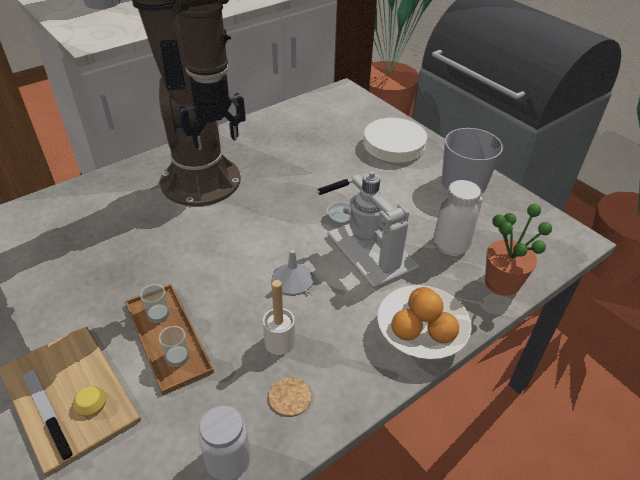

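View pics/top17.png

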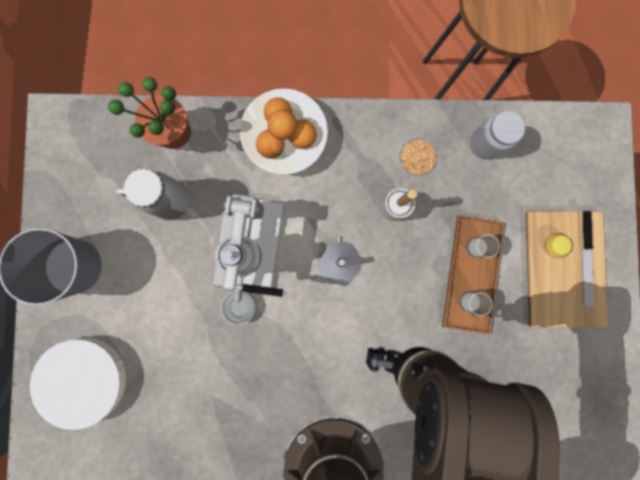

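Both tumblers stand upright inside the tray, at (485,246) and (477,302) in the top view. The arm is level, the brush is in its pot, and the pitcher and funnel are where they started. Handing in.

```bash
python3 - <<'E'
from h import *
bot.wait(.5); print(bot.observe()["t"]); print(bot.close_job())
E
```

```text
91.3
the job is handed in; nothing more can be done
None
```

The job is done and was handed in at 91 s of the 210 s allowed.

- **Brush:** With the arm still up, I brushed the well twice. Each stroke stopped on floor contact, with the tip about 60 mm above the worktop, and rose until the head was almost fully out. The brush is back upright in its pot.
- **Arm:** I brought it down by the handle. Pressing on the bar afterwards gave a top height of 196 mm, which matches fully down.
- **Nut:** I then turned it clockwise about 5.1 rad, until the torque rose. The fingers slipped once at the stop, so I regripped harder; it then took 1.57 N m with no more than 8° of turn, so it is tight.
- **Tumblers:** I found two. The left one was knocked about 4 cm during the run, so I located it again before picking it up. Both were set down with contact sensing and stand upright inside the tray.
- **Last pictures:** Both tumblers are on the tray, the arm is level, the brush is in its pot, and the pitcher and funnel have not moved.

**Disagreements:** Position estimates for the well differed by about 4 mm between the top and wrist cameras. For the knocked tumbler the difference was about 9 mm, and I used the wrist view. No checks failed.

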